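# Knock a domed bearing insert out of its housing and lower it into the pot

## Robot

A 6-joint arm with a two-finger parallel gripper is mounted at the origin on the work surface. World frame = base frame: x ahead of the robot, y to its left, z up, the work surface at z = 0. Lengths are in m, angles in degrees, forces in N, time in s.
With the tool pointing down it reaches from about 0.375 to 0.9 m from the base axis. Payload 3.1 kg.
Tool frame: the origin (TCP) lies at the very end of the fingers, on their centre line; the grasp point (between the pads) lies 19 mm behind it; z points along the fingers, y is the line along which they close (so a half turn about z gives the same grasp; the last joint's range is limited). The gripper opens to 87 mm and grips with 3 to 60 N. Pads are 19 mm wide; open, the fingers measure 117 mm over their backs; the gripper's body (75 mm by 190 mm) begins 51 mm behind the grasp point.
Start: joints at [-75.659, 30.224, 82.088, -0, 67.689, -10.227], TCP at [0.26, -0.568, 0.223] pointing down, gripper open.
Joint ranges: [-176.69, 176.69], [-43.24, 126.21], [12.49, 139.97], [-82, 262], [0, 151.66], [-163.58, 163.58]. Speed limits (degrees/s): [159.86, 159.86, 180, 180, 180, 180].

## Interface

Orientations are given as a 3x3 rotation matrix whose columns are the frame's x, y, z axes.
In Python, from rig import readout, cams, bot gives the robot as it stands.
- The arm moves only by the shell command python3 -m inch 'ROWS'. ROWS is JSON, a list of rows, each a list of 5 numbers: the shift along the world's x, y, z in cm, then the turn about the world's z in degrees, then the finger opening in cm, from 0 to 8.7. In form: [[dx, dy, dz, twist, fingers], ...]. A call has 1 to 10 rows; each row is the pose to reach, as a shift and turn from the pose commanded when the call began; what a row does not reach only later rows make up. A row lasts 1/12 s, in which the tool goes at most 41.7 mm and 7.16 degrees, less where a joint would pass 70% of its speed; a pose out of reach is approached as far as the arm can. A call with a gripper value outside its range is refused whole. The fingers move at their own pace and stop on an object; the grip force is fixed at half the most. Time passes only in rows, so rows that repeat a pose let the fingers close. It gives the time, the measured TCP pose, the force, the opening and the grip force at its end, in the units of the state.
- readout.read_state(): the state, without advancing time (a new reading comes with each control period).
- cams.capture(name): name is "scene" or "top" or "wrist"; returns a dict with "image" (384x512x3 uint8, blue, green, red), "intrinsics" (3x3 intrinsics, pixels), "xyz" and "rotation" of the camera in the world; the wrist camera has in their place "tool_from_camera" (4x4, takes a point from camera to tool coordinates, whose origin is the TCP and whose axes are the flange's). Camera axes: x right, y down, z forward; pixel columns grow to the right and rows downward; lengths in m; the calibration is good to about 2 mm. The wrist camera is an equidistant fisheye: a pixel r from the principal point sees the ray r / f radians off the axis. A picture is of the moment at which its call begins: read the wrist's pose just before it. There is no depth.
- bot.hand_in(): hands the job in; it is judged then, once.
The state is a dict: "time_s": time; "joint_positions": joint angles; "qvel": joint speeds; "tau": joint torques, N m; "position": TCP position; "tcp_rot": TCP orientation; "force": force on the tool from outside, world axes, zero at the start; "moment": the same for the moment, N m; "opening": opening from 0.0 (shut) to 1.0 (fully open); "grasp_force": force on a finger pad.
Only numpy, scipy, OpenCV 4.12 (cv2) and the standard library are available. Lean on these libraries where they do the work, as an engineer would, in place of code of your own. Each camera call takes 0.05 s, during which the arm holds its last target. There are 200 camera calls.

## Task

Use the C-shaped yoke to push the sunken bearing insert up from below, through the access hole under its housing, until it stands well proud, then draw the yoke out and stand it upright on the bench, its foot clear of the housing. Then take the insert, lower it gently into the deep steel pot and leave it standing dome up on the pot's floor. Do not drop it in, knock the pot over or disturb the other things on the bench.

Things in the scene. Friction and masses are not known exactly. Their poses are not given: they have to be found in the camera images.
- housing: Grey bearing housing fixed to the bench: block 92 x 92 mm, z 66 to 126 mm, on two side legs. Origin on the bench under the recess's vertical axis, z up. The legs (12 mm thick, at y = +-40 mm) run along its x axis: a tunnel 68 mm wide, 66 mm high passes beneath, open at -x (robot's side) and +x.
- recess (a point): Centre of the recess's mouth in the housing's top face (z 126 mm). Recess 38 mm wide, down to a ledge at z 74 mm. Two spring pads in its wall (at the housing's +-y, z 90 to 120 mm, 6 N each) hold the insert by friction at any height it is pushed to; pushing or pulling takes about 8 to 15 N.
- access (a point): Centre of the access hole, 24 mm wide, at the block's underside (z 66 mm); it leads up from the tunnel through the 8 mm ledge to the insert.
- insert: Plain steel bearing insert: upright cylinder 36 mm wide, 50 mm long with domed top (straight side up to 42 mm), about 0.25 kg. Origin at the centre of its flat underside, z up to the dome. Starts seated on the ledge (underside z 74 mm), dome 2 mm below the housing's top: it cannot be gripped there.
- yoke: Loose dark steel C-shaped knock-out yoke, 0.5 kg, standing on the bench. Origin on its underside below the pin's axis, z up. Foot 30 mm wide, 10 mm thick, x -87 to +18 mm; cross foot 90 mm wide (y), x -105 to -60; spine 14 mm square at x = -75; top arm 14 mm thick, z 165 to 179, over the pin to x = +12. It goes under the housing from the -x side, x axes aligned.
- yoke_post (a point): Centre of the yoke's grip post, z 204 mm: 20 mm square, standing on the top arm straight above the pin, z 179 to 229 mm; its faces are square to the yoke's x and y.
- yoke_pin (a point): Tip of the yoke's upturned pin, 12 mm wide, 40 mm long, tip at z 50 mm when it stands on the bench. Under the access hole, it meets the insert after 24 mm of lift; the foot meets the block after 56 mm, with the insert raised 32 mm.
- pot: Loose round open steel pot, straight and deep: 140 mm wide at the rim, 95 mm high, wall 4 mm, 0.9 kg, with two small loop handles outside at its rim. Origin at the centre of its underside.
- pot_in (a point): Centre of the pot's inner floor (the floor lies about 5 mm above the bench).
- tin: Bystander, to be left alone: low open steel bowl 110 mm wide, 35 mm high. Origin on its underside.
- sparebush: Bystander, to be left alone: spare plain steel ring 44 mm wide, 22 mm high. Origin on its underside.
- hammer: Bystander, to be left alone: hammer lying down, 280 mm long. Origin on its underside.
- wrench: Bystander, to be left alone: wrench lying down, 180 mm long. Origin on its underside.
- can: Bystander, to be left alone: closed steel can 66 mm wide, 85 mm high. Origin on its underside.
- chisel: Bystander, to be left alone: dark cold chisel lying down, 165 mm long. Origin on its underside.
- brush: Bystander, to be left alone: hand brush lying down. Origin on its underside.
Mind the look-alikes: they are no part of the job. Leave any turquoise look-alike of the yoke alone.

How it is judged:
By the outcome, as a careful person would: the job done as asked, in the order asked, and still so for the second after the job is handed in, with the robot touching nothing.
It also fails if it takes over 72 s, if anything falls off the work surface, if the arm or the gripper's body presses on something with over 40 N, if the wrist force passes 120 N, or if a joint passes its speed limit or range.

## Working session

There is one attempt and no reset: what is moved stays moved. The work goes in short steps, Python scripts to look and compute and a shell command to move; the robot and the scene stay as the last step left them, time stands still between calls to the robot, and variables do not carry over. Pictures are saved under pics/ and viewed, at most 10 in all, crops included, and the job is handed in when it is done.

```bash
ls; mkdir -p pics; python3 - <<'E'
from rig import readout,cams,bot
import cv2,numpy as np
s=readout.read_state();print(s)
for n in("scene","top"):
    c=cams.capture(n);cv2.imwrite(f"pics/{n}0.png",c["image"]);print(n,c["intrinsics"],c["xyz"],c["rotation"])
E
```

```text
pics
{'time_s': 0.0, 'joint_positions': array([-7.56604731e+01,  3.02783062e+01,  8.21571812e+01, -7.81137309e-04,
        6.76892380e+01, -1.02255022e+01]), 'qvel': array([ 0.02164012,  0.10409087, -0.04487207, -0.04039027, -0.05142504,
        0.05321566]), 'tau': array([-1.00592245e-04, -4.40035272e+01, -1.76595658e+01,  6.33235043e-02,
        5.81945095e-02, -1.64368016e-04]), 'position': array([ 0.2596831, -0.5676828,  0.2215743]), 'tcp_rot': array([[ 9.09487965e-01,  4.15729884e-01, -5.51358646e-04],
       [ 4.15730082e-01, -9.09485604e-01,  2.10592195e-03],
       [ 3.74041937e-04, -2.14452704e-03, -9.99997631e-01]]), 'force': array([-0.231193  ,  0.16887458, -0.01746572]), 'moment': array([ 0.02203708,  0.00171089, -0.03019919]), 'grasp_force': 0.0, 'opening': 0.9985441811280478}
scene [[385.21200607   0.         251.26522424]
 [  0.         385.21200607 194.26622933]
 [  0.           0.           1.        ]] [ 0.8729744  -0.32168565  1.11773581] [[ 0.79964001  0.50409324 -0.32629106]
 [ 0.60044166 -0.66512804  0.44393074]
 [ 0.00675715 -0.55090353 -0.83454158]]
top [[474.06953263   0.         260.53102419]
 [  0.         474.06953263 194.32951118]
 [  0.           0.           1.        ]] [0.19147182 0.19732943 1.71306869] [[-0.05784711 -0.97826364  0.19913305]
 [-0.99831517  0.05758923 -0.00709174]
 [-0.00453033 -0.19920778 -0.9799468 ]]
```

View pics/scene0.png

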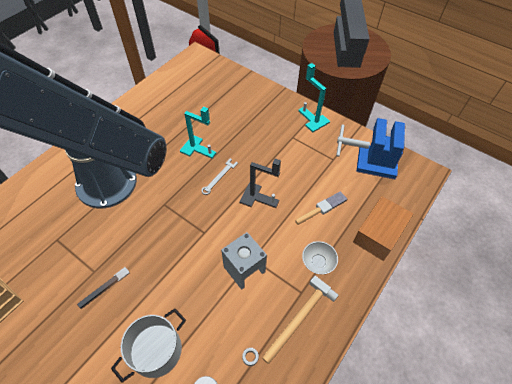

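View pics/top0.png

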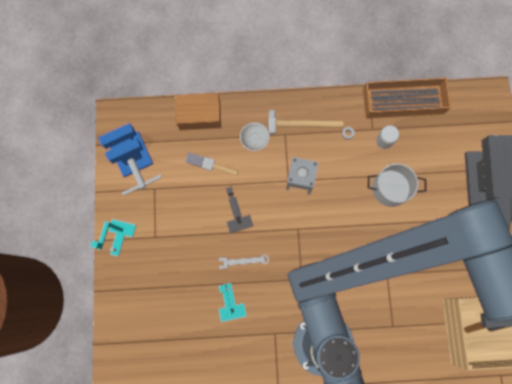

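The scene view shows the dark yoke (post about (276,167), cross foot about (247,197)), the housing (recess about (245,252)) and the pot (about (151,345)). In the top view the yoke is at (238,212), the housing at (303,173) and the pot at (396,185). Next I'll enlarge both views.

```bash
cat > h.py <<'E'
import numpy as np,cv2
from rig import readout,cams
def hit(c,px,z):
    R=np.array(c["rotation"]);K=c["intrinsics"]
    d=R@np.linalg.inv(K)@np.array([px[0],px[1],1.]);o=np.array(c["xyz"])
    return o+d*(z-o[2])/d[2]
def proj(c,p):
    q=c["intrinsics"]@(np.array(c["rotation"]).T@(np.array(p)-c["xyz"]));return q[:2]/q[2]
def wrist_hit(c,s,px,z):
    K=c["intrinsics"];v=np.array([px[0]-K[0,2],px[1]-K[1,2]]);r=np.hypot(*v);t=r/K[0,0]
    d=np.array([*(np.sin(t)*v/max(r,1e-9)),np.cos(t)])
    T=c["tool_from_camera"];R=s["tcp_rot"]
    d=R@T[:3,:3]@d;o=R@T[:3,3]+s["position"]
    return o+d*(z-o[2])/d[2]
def wrist_proj(c,s,p):
    T=c["tool_from_camera"];R=s["tcp_rot"]
    q=T[:3,:3].T@(R.T@(np.array(p)-s["position"])-T[:3,3])
    r=np.hypot(q[0],q[1]);t=np.arctan2(r,q[2]);K=c["intrinsics"]
    return K[:2,2]+K[0,0]*t*q[:2]/r
E
python3 - <<'E'
import cv2,numpy as np
a=cv2.imread("pics/scene0.png")[150:290,210:310];b=cv2.imread("pics/top0.png")[145:240,215:330]
a=cv2.resize(a,None,fx=4,fy=4,interpolation=2);b=cv2.resize(b,None,fx=3.4,fy=3.4,interpolation=2)
o=np.zeros((560,800,3),np.uint8);o[:,:400]=a;o[:b.shape[0],401:401+b.shape[1]]=b[:,:399];cv2.imwrite("pics/z1.png",o)
E
```

```text
(no output)
```

View pics/z1.png

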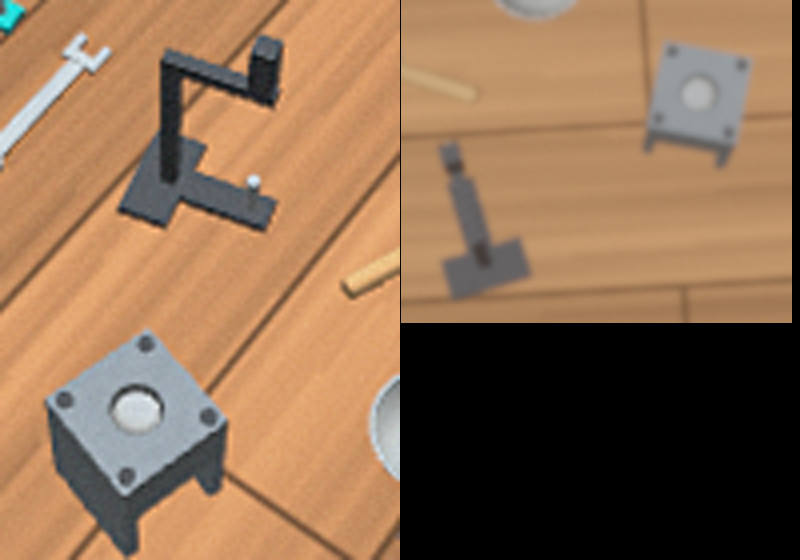

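```bash
python3 - <<'E'
from h import *
S=cams.capture("scene");T=cams.capture("top")
s=lambda x,y,z:hit(S,(210+x/4-.375,150+y/4-.375),z)
t=lambda x,y,z:hit(T,(215+(x-401)/3.4-.35,145+y/3.4-.35),z)
np.set_printoptions(precision=4,suppress=True)
for n,P in(("S",[s(*p,.126) for p in[(146,344),(64,400),(126,476),(208,417)]]),("T",[t(*p,.126) for p in[(672,52),(742,65),(729,132),(658,118)]])):
    P=np.array(P);print(n,P[:,:2].tolist(),P.mean(0)); 
    for i in range(4):
        d=P[(i+1)%4]-P[i];print(np.hypot(*d[:2]),np.degrees(np.arctan2(d[1],d[0])))
print("recess",s(136,408,.126),t(699,95,.126))
print("pin",s(253,181,.05),"post top",s(268,43,.229),t(451,147,.229))
P=np.array([t(*p,.01) for p in[(443,266),(523,239),(531,272),(455,299)]]);print("crossfoot",P[:,:2],P.mean(0))
P=np.array([s(*p,.01) for p in[(118,208),(165,226),(206,146)]]);print("crossfootS",P[:,:2],(P[0]+P[2])/2)
print("foot end S",s(265,228,.01),s(276,201,.01))
for n,c,p in(("S",S,(151,345)),("T",T,(396,185))):print("pot",hit(c,p,.005 if n=="S" else .05))
E
```

```text
S [[0.5591373655978464, 0.08276934003079456], [0.5398437279526297, 0.012861941478790273], [0.6094770070067936, -0.005812902060315817], [0.6284062878939634, 0.06348217637777653]] [0.5842 0.0383 0.126 ]
0.07252095439177353 -105.42889246492791
0.07209398957642141 -15.012791204204442
0.07183401402293164 74.72131653181982
0.07190395175401547 164.4407280578325
T [[0.6285083733314188, 0.06176501949591079], [0.6106323812224795, -0.008330985138269659], [0.5417177411691758, 0.010394215158271936], [0.5604100765501673, 0.0808674488046461]] [0.5853 0.0362 0.126 ]
0.07233948409792475 -104.30671145373401
0.07141330926250383 164.79883321596984
0.07291008203651884 75.14491370878879
0.07072680418343986 -15.669476691077813
recess [0.584  0.0386 0.126 ] [0.5819 0.0377 0.126 ]
pin [0.5141 0.2877 0.05  ] post top [0.5132 0.2914 0.229 ] [0.52   0.2851 0.229 ]
crossfoot [[0.4393 0.3124]
 [0.4634 0.2257]
 [0.4274 0.2191]
 [0.4033 0.3012]] [0.4333 0.2646 0.01  ]
crossfootS [[0.425  0.2186]
 [0.4676 0.2284]
 [0.4469 0.3157]] [0.4359 0.2671 0.01  ]
foot end S [0.5361 0.2778 0.01  ] [0.5281 0.3057 0.01  ]
pot [ 0.5163 -0.2927  0.005 ]
pot [ 0.535  -0.3021  0.05  ]
```

```bash
python3 -m inch '[[2,2,3,6,8.7],[4.5,5,6,12,8.7],[7,8,9,18,8.7],[10,11,9,24,8.7],[13,14,9,30,8.7],[16,17,9,36,8.7],[18,20,9,42,8.7],[20,23,9,49,8.7],[21,26.5,9,56,8.7],[22,30,9,60,8.7]]'; python3 -m inch '[[0,4,0,2,8.7],[0,8,0,4,8.7],[0,12,0,6,8.7],[0,16,0,8,8.7],[0,20,0,10,8.7],[1,24,0,12,8.7],[2,28,0,14,8.7],[3,32,0,16,8.7],[3.5,36,0,18,8.7],[3.5,40,0,20,8.7]]'; python3 -m inch '[[0,4,0,0,8.7],[0,8,0,0,8.7],[0,11,0,0,8.7],[0,13,0,0,8.7],[0,13,0,0,8.7],[0,13,0,0,8.7],[0,13,0,0,8.7]]'
python3 - <<'E'
from h import *
s=readout.read_state();c=cams.capture("wrist");cv2.imwrite("pics/w1.png",cv2.resize(c["image"],None,fx=1.5,fy=1.5))
print(s["position"],s["tcp_rot"],s["joint_positions"],c["intrinsics"],c["tool_from_camera"])
print(wrist_proj(c,s,(.515,.288,.229)),wrist_proj(c,s,(.5845,.0375,.126)))
E
```

```text
time_s: 1.03
position: [0.4808, -0.2661, 0.3123]
tcp_rot: [[0.089, 0.996, -0.0], [0.996, -0.089, 0.001], [0.001, -0.0, -1.0]]
force: [-0.3, -0.0, 0.4]
opening: 1.002
grasp_force: 0.0
time_s: 1.87
position: [0.5156, 0.1336, 0.3125]
tcp_rot: [[-0.253, 0.967, 0.001], [0.967, 0.253, -0.0], [-0.0, 0.001, -1.0]]
force: [0.1, 0.2, 0.4]
opening: 0.999
grasp_force: 0.0
time_s: 2.45
position: [0.5146, 0.2609, 0.3122]
tcp_rot: [[-0.251, 0.968, -0.001], [0.968, 0.251, -0.001], [-0.001, -0.001, -1.0]]
force: [0.6, -0.5, -0.0]
opening: 1.003
grasp_force: 0.0
[0.51464876 0.2608768  0.31224357] [[-2.51489532e-01  9.67859720e-01 -7.59422255e-04]
 [ 9.67859708e-01  2.51488746e-01 -9.97619783e-04]
 [-7.74569854e-04 -9.85905135e-04 -9.99999214e-01]] [ 1.58123097e+01  2.12871275e+01  8.25351189e+01 -4.44156875e-02
  7.62351980e+01  1.25724431e+00] [[297.31863964   0.         253.24719161]
 [  0.         297.31863964 190.56026662]
 [  0.           0.           1.        ]] [[-8.68132006e-06 -9.60040245e-01 -2.79861979e-01  7.61193721e-02]
 [ 9.99999972e-01 -7.47436724e-05  2.25381147e-04  2.03385057e-04]
 [-2.37292884e-04 -2.79861969e-01  9.60040219e-01 -1.62540630e-01]
 [ 0.00000000e+00  0.00000000e+00  0.00000000e+00  1.00000000e+00]]
[261.53253032 165.78186511] [260.70587149 322.0319083 ]
```

View pics/w1.png

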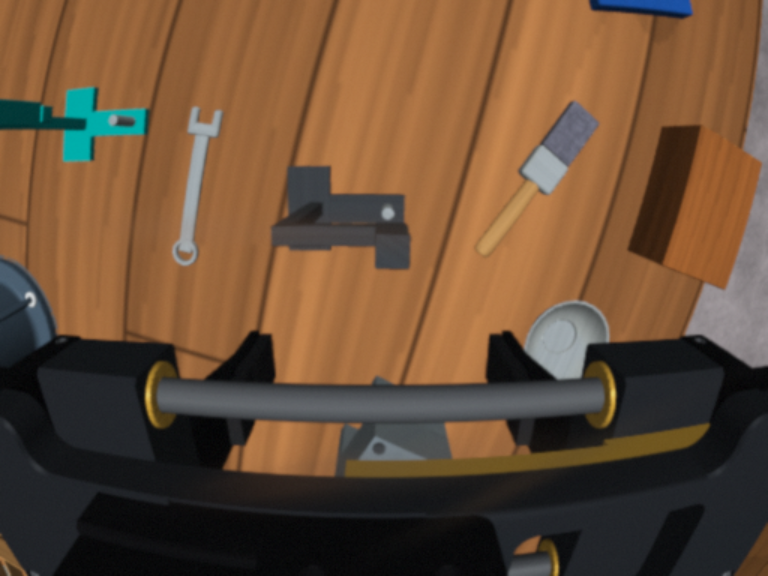

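The wrist view shows the post's top at about (394,252), the pin at (388,212) and the foot edges level with the image. That means the tool is well aligned with the yoke.

```bash
python3 - <<'E'
from h import *
s=readout.read_state();c=cams.capture("wrist")
w=lambda x,y,z:wrist_hit(c,s,((x)/1.5,(y)/1.5),z)
print("post",w(394,252,.229),"pin",w(388,212,.05))
a,b=w(331,193,.01),w(404,194,.01);print("foot edge",a,b,np.degrees(np.arctan2(*(b-a)[1::-1])))
a,b=w(287,167,.01),w(288,247,.01);print("cross edge",a,b,np.degrees(np.arctan2(*(a-b)[1::-1]))-90)
print(np.degrees(np.arctan2(s["tcp_rot"][1,1],s["tcp_rot"][0,1])))
E
```

```text
post [0.51663131 0.28598086 0.229     ] pin [0.51602926 0.28718686 0.05      ]
foot edge [0.45528778 0.2875826  0.01      ] [0.52919312 0.30532741 0.01      ] 13.501252939654682
cross edge [0.40348137 0.30369341 0.01      ] [0.4231606  0.22016343 0.01      ] 13.256842329540035
14.512307033632144
```

```bash
python3 -m inch '[[0.1,1.3,0,-1,8.7],[0.1,2.55,0,-1,8.7],[0.1,2.55,0,-1,8.7],[0.1,2.55,-3,-1,8.7],[0.1,2.55,-6,-1,8.7],[0.1,2.55,-9,-1,8.7],[0.1,2.55,-11,-1,8.7],[0.1,2.55,-12,-1,8.7],[0.1,2.55,-12.5,-1,8.7],[0.1,2.55,-12.5,-1,8.7]]'; python3 -m inch '[[0,0,0,0,6],[0,0,0,0,4],[0,0,0,0,3],[0,0,0,0,2.6],[0,0,0,0,2.2],[0,0,0,0,1.8],[0,0,0,0,1],[0,0,0,0,0],[0,0,0,0,0],[0,0,0,0,0]]'; python3 -m inch '[[0,0,0,0,0],[0,0,0,0,0],[0,0,0,0,0]]'
```

```text
time_s: 3.38
position: [0.5159, 0.2867, 0.187]
tcp_rot: [[-0.234, 0.972, -0.001], [0.972, 0.234, -0.001], [-0.0, -0.001, -1.0]]
force: [1.0, -0.8, -0.1]
opening: 1.0
grasp_force: 0.0
time_s: 4.22
position: [0.5158, 0.2871, 0.1875]
tcp_rot: [[-0.235, 0.972, -0.0], [0.972, 0.235, -0.0], [-0.0, -0.0, -1.0]]
force: [1.0, -0.7, -0.4]
opening: 0.325
grasp_force: 0.0
time_s: 4.47
position: [0.5153, 0.287, 0.1875]
tcp_rot: [[-0.235, 0.972, -0.001], [0.972, 0.235, -0.0], [-0.0, -0.001, -1.0]]
force: [-2.0, 0.1, 1.6]
opening: 0.227
grasp_force: 30.0
```

```bash
python3 -m inch '[[0,0,0.4,0,0],[0,0,1,0,0],[0,0,2,0,0],[0,0,3,0,0],[0,0,3,0,0],[0,0,3,0,0]]' && python3 -m inch '[[-1,-0.8,0,-2,0],[-2,-2.4,0,-5,0],[-3,-4.5,0,-9,0],[-4,-7,0,-13,0],[-4.7,-9.5,0,-17,0],[-4.7,-12,0,-21,0],[-4.7,-14.5,0,-25,0],[-4.7,-17,0,-28.8,0],[-4.7,-19.5,0,-28.8,0],[-4.7,-21,0,-28.8,0]]' && python3 -m inch '[[0,-0.6,0,0,0],[0,-0.8,0,0,0],[0,-0.8,0,0,0],[0,-0.8,0,0,0],[0,-0.8,0,0,0]]'
python3 - <<'E'
from h import *
s=readout.read_state();print(s["position"],s["moment"],s["joint_positions"],np.degrees(np.arctan2(s["tcp_rot"][1,1],s["tcp_rot"][0,1])))
c=cams.capture("wrist");a=c["image"]
S=cams.capture("scene");b=S["image"][100:350,130:330]
p=s["position"];o=np.zeros((480,800,3),np.uint8);o[:,384:]=cv2.resize(b,(416,480),interpolation=2);o[:288,:384]=cv2.resize(a,(384,288))
cv2.imwrite("pics/m2.png",o);cv2.imwrite("pics/w2.png",a)
E
```

```text
time_s: 4.97
position: [0.5168, 0.2874, 0.2188]
tcp_rot: [[-0.235, 0.972, 0.003], [0.972, 0.235, 0.001], [0.0, 0.003, -1.0]]
force: [0.3, -1.2, -5.1]
opening: 0.23
grasp_force: 30.0
time_s: 5.8
position: [0.4688, 0.0748, 0.2176]
tcp_rot: [[0.264, 0.965, 0.0], [0.965, -0.264, -0.001], [-0.001, 0.0, -1.0]]
force: [1.0, 1.7, -3.8]
opening: 0.23
grasp_force: 30.0
time_s: 6.22
position: [0.4688, 0.0701, 0.2175]
tcp_rot: [[0.262, 0.965, -0.0], [0.965, -0.262, 0.0], [0.0, -0.0, -1.0]]
force: [0.2, 0.9, -4.8]
opening: 0.229
grasp_force: 30.0
[0.46876203 0.07010471 0.21751746] [-0.07274781 -0.37015077  0.04873288] [-5.05584031e+00  1.90650151e+01  1.03493943e+02  3.16777797e-02
  5.74484585e+01  1.00932154e+01] -15.166099323078988
```

View pics/m2.png

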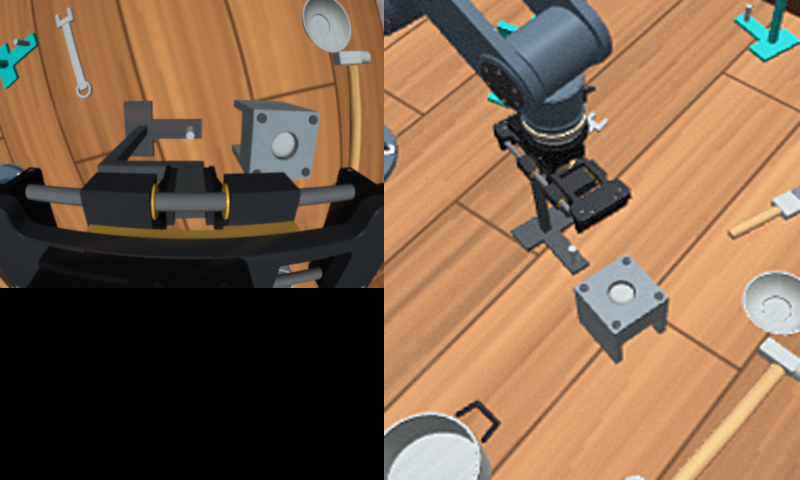

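The yoke hangs level in the gripper. In the left panel the pin is at about (190,134) and the recess at (284,145), with screws at (262,119), (316,120), (307,172) and (254,173).

```bash
python3 - <<'E'
from h import *
s=readout.read_state();c=cams.capture("wrist")
w=lambda x,y,z:wrist_hit(c,s,((x+.5)*4/3-.5,(y+.5)*4/3-.5),z)
pin=w(190,133,.08);print("pin",pin,"tcp",s["position"])
P=np.array([w(*p,.126) for p in[(262,119),(316,120),(307,172),(254,173)]]);print(P[:,:2],P.mean(0),w(284,145,.126))
a,b=w(155,119,.04),w(200,119,.04);print(np.degrees(np.arctan2(*(b-a)[1::-1])))
for i in range(4):
  d=P[(i+1)%4]-P[i];print(np.hypot(*d[:2]),np.degrees(np.arctan2(d[1],d[0])))
g=c["image"]
z=cv2.resize(g[140:250,150:440],None,fx=2.7,fy=2.7,interpolation=2);cv2.imwrite("pics/z2.png",z);print(z.shape)
E
```

```text
pin [0.47034755 0.07273791 0.08      ] tcp [0.46876535 0.07001732 0.21751081]
[[ 0.56100304  0.07814277]
 [ 0.63555474  0.05907145]
 [ 0.61466114 -0.01047812]
 [ 0.53872105  0.01172207]] [0.58748499 0.03461454 0.126     ] [0.58429709 0.0381078  0.126     ]
-15.38083479995469
0.07695239627961202 -14.349295895459926
0.07262014396225497 -106.72095450189454
0.07911855362835686 163.70434473663667
0.0700585217653405 71.45506945957823
(297, 783, 3)
```

View pics/z2.png

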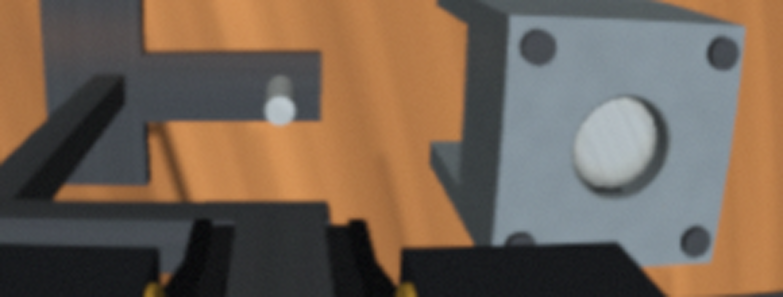

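The pin tip is at (280,110) in the crop and the recess circle is centred at about (620,146).

```bash
python3 - <<'E'
from h import *
s=readout.read_state();c=cams.capture("wrist")
w=lambda x,y,z:wrist_hit(c,s,(150+(x+.5)/2.7-.5,140+(y+.5)/2.7-.5),z)
pin=w(280,110,.08);r=w(620,146,.126);print("pin",pin,"recess",r)
P=np.array([w(*p,.126) for p in[(538,47),(723,53),(695,241)]]);print(P[:,:2],(P[0]+P[2])/2)
h=np.array([(.5843+r[0])/2,(.0380+r[1])/2]);e=np.array([np.cos(np.radians(-15.2)),np.sin(np.radians(-15.2))])
d=h-pin[:2];print("h",h,"d",d,"along",d@e,"lat",d@[-e[1],e[0]])
S=cams.capture("scene");print("pin expected in scene",proj(S,pin));
E
```

```text
pin [0.46945837 0.06961519 0.08      ] recess [0.58479673 0.03756982 0.126     ]
[[ 0.56083531  0.07969167]
 [ 0.63099881  0.06084655]
 [ 0.61184903 -0.00906192]] [0.58634217 0.03531487 0.126     ]
h [0.58454836 0.03778491] d [ 0.11508999 -0.03183028] along 0.11940929832920982 lat -0.0005413936202429692
pin expected in scene [220.11489602 229.78726647]
```

```bash
python3 -m inch '[[0,0,-1.2,0,0],[0,0,-2.4,0,0],[0,0,-2.4,0,0],[2,-0.56,-2.4,0,0],[4,-1.11,-2.4,0,0],[6,-1.67,-2.4,0,0],[8,-2.23,-2.4,0,0],[10,-2.78,-2.4,0,0],[11,-3.06,-2.4,0,0],[11.5,-3.2,-2.4,0,0]]' && python3 -m inch '[[0,0,0,0,0],[0,0,0,0,0],[0,0,0,0,0]]'
python3 - <<'E'
from h import *
s=readout.read_state();print(s["position"],s["force"],s["moment"])
c=cams.capture("wrist");a=c["image"]
S=cams.capture("scene");b=S["image"][190:300,190:300]
o=np.zeros((440,800,3),np.uint8);o[:,:440]=cv2.resize(b,(440,440),interpolation=2);o[:270,440:]=cv2.resize(a,(360,270));cv2.imwrite("pics/m3.png",o)
E
```

```text
time_s: 7.3
position: [0.5858, 0.0366, 0.1939]
tcp_rot: [[0.263, 0.965, 0.002], [0.965, -0.263, -0.0], [0.0, 0.002, -1.0]]
force: [0.6, -0.5, -4.6]
opening: 0.224
grasp_force: 30.0
time_s: 7.55
position: [0.582, 0.0377, 0.1932]
tcp_rot: [[0.262, 0.965, -0.003], [0.965, -0.262, 0.001], [-0.0, -0.003, -1.0]]
force: [0.2, -0.0, -5.0]
opening: 0.227
grasp_force: 30.0
[0.58195649 0.0376916  0.19322591] [ 0.21455337 -0.03698556 -4.97662019] [-0.05968006 -0.30569248 -0.00468251]
```

View pics/m3.png

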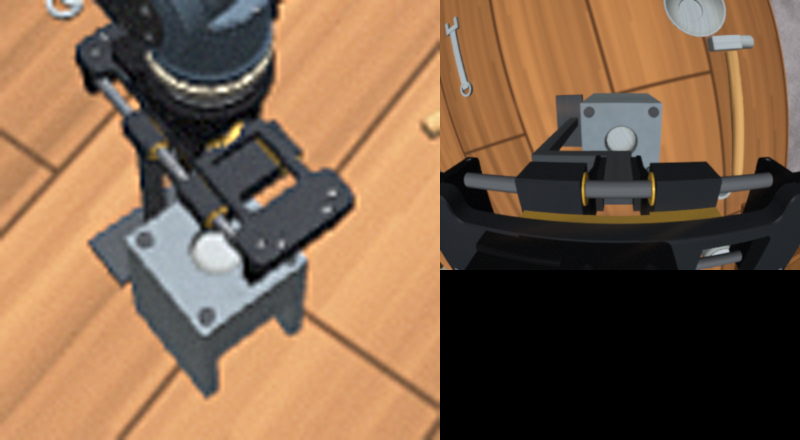

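```bash
python3 -m inch '[[0,0,0,0,0],[0.1,0,0.3,0,0],[0.1,0,0.7,0,0],[0.1,0,1.1,0,0],[0.1,0,1.5,0,0],[0.1,0,1.5,0,0]]'; python3 -m inch '[[0,0,0.3,0,0],[0,0,0.6,0,0],[0,0,0.8,0,0],[0,0,1,0,0],[0,0,1.2,0,0],[0,0,1.2,0,0]]'
```

```text
time_s: 8.15
position: [0.5857, 0.037, 0.2099]
tcp_rot: [[0.263, 0.965, 0.002], [0.965, -0.263, -0.0], [0.0, 0.002, -1.0]]
force: [0.0, 0.4, -4.8]
opening: 0.228
grasp_force: 30.0
time_s: 8.65
position: [0.5841, 0.0372, 0.2198]
tcp_rot: [[0.263, 0.965, -0.003], [0.965, -0.263, 0.0], [-0.0, -0.003, -1.0]]
force: [0.7, 0.2, -15.6]
opening: 0.225
grasp_force: 30.0
```

```bash
python3 -m inch '[[0,0,0.3,0,0],[0,0,0.6,0,0],[0,0,0.9,0,0],[0,0,1.2,0,0],[0,0,1.5,0,0],[0,0,1.8,0,0],[0,0,2.0,0,0],[0,0,2.1,0,0],[0,0,2.1,0,0],[0,0,2.1,0,0]]'
python3 - <<'E'
from h import *
s=readout.read_state();print(s["position"],s["force"],s["moment"])
c=cams.capture("wrist");a=c["image"]
S=cams.capture("scene");b=S["image"][190:300,190:300]
o=np.zeros((440,800,3),np.uint8);o[:,:440]=cv2.resize(b,(440,440),interpolation=2);o[:270,440:]=cv2.resize(a,(360,270));cv2.imwrite("pics/m4.png",o)
E
```

```text
time_s: 9.48
position: [0.5848, 0.0372, 0.242]
tcp_rot: [[0.263, 0.965, -0.0], [0.965, -0.263, 0.0], [0.0, -0.0, -1.0]]
force: [-1.1, 0.4, -12.3]
opening: 0.223
grasp_force: 30.0
[0.58477235 0.03715835 0.24200873] [ -1.07504552   0.41537464 -12.31332338] [ 0.02266435  0.12154164 -0.01853601]
```

View pics/m4.png

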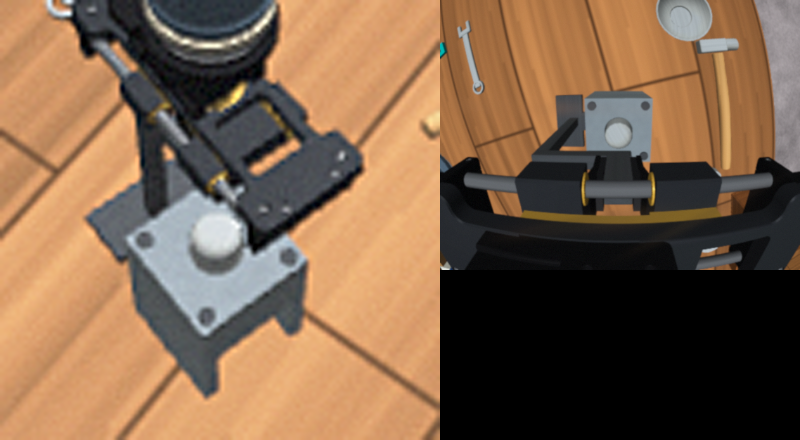

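```bash
python3 -m inch '[[0,0,-0.5,0,0],[0,0,-1.2,0,0],[0,0,-2,0,0],[0,0,-2.8,0,0],[0,0,-3.6,0,0],[0,0,-4.3,0,0],[0,0,-4.8,0,0],[0,0,-4.8,0,0],[0,0,-4.8,0,0],[0,0,-4.8,0,0]]' && python3 -m inch '[[-0.5,0.14,0,0,0],[-1.5,0.42,0,0,0],[-3,0.83,0,0,0],[-5,1.39,0,0,0],[-7,1.95,0,0,0],[-9,2.5,0,0,0],[-11,3.06,0,0,0],[-12,3.34,0,0,0],[-12,3.34,1,0,0],[-12,3.34,2.4,0,0]]'
```

```text
time_s: 10.42
position: [0.5853, 0.037, 0.1937]
tcp_rot: [[0.263, 0.965, 0.001], [0.965, -0.263, -0.0], [0.0, 0.001, -1.0]]
force: [-0.3, -0.5, -4.0]
opening: 0.231
grasp_force: 30.0
time_s: 11.25
position: [0.4625, 0.071, 0.2172]
tcp_rot: [[0.262, 0.965, -0.003], [0.965, -0.262, 0.0], [-0.001, -0.003, -1.0]]
force: [1.2, 0.8, -5.6]
opening: 0.23
grasp_force: 30.0
```

```bash
python3 -m inch '[[0,1,0,2,0],[0,3,0,5,0],[0,5.5,0,9,0],[0.5,8,0,13,0],[1.5,10.5,0,17,0],[2.5,13,0,21,0],[3.5,15.5,0,25,0],[4.5,18,0,28.8,0],[4.7,20,0,28.8,0],[4.7,21,0,28.8,0]]' && python3 -m inch '[[0,0.5,0,0,0],[0,0.5,0,0,0],[0,0.5,-1,0,0],[0,0.5,-2,0,0],[0,0.5,-2.5,0,0],[0,0.5,-2.7,0,0],[0,0.5,-2.7,0,0]]'
```

```text
time_s: 12.08
position: [0.5124, 0.284, 0.2171]
tcp_rot: [[-0.237, 0.971, 0.001], [0.971, 0.237, 0.002], [0.002, 0.002, -1.0]]
force: [0.9, -0.8, -4.6]
opening: 0.228
grasp_force: 30.0
time_s: 12.67
position: [0.5112, 0.2845, 0.1893]
tcp_rot: [[-0.234, 0.972, -0.003], [0.972, 0.234, -0.001], [-0.0, -0.003, -1.0]]
force: [-0.3, 0.5, -6.0]
opening: 0.227
grasp_force: 30.0
```

```bash
python3 -m inch '[[0,0,-0.1,0,0],[0,0,-0.2,0,0],[0,0,-0.25,0,0],[0,0,-0.25,0,0]]'
```

```text
time_s: 13.0
position: [0.512, 0.2855, 0.1883]
tcp_rot: [[-0.235, 0.972, 0.0], [0.972, 0.235, 0.0], [0.0, 0.0, -1.0]]
force: [-0.1, -0.1, -4.8]
opening: 0.231
grasp_force: 30.0
```

```bash
python3 -m inch '[[0,0,-0.05,0,0],[0,0,-0.1,0,0],[0,0,-0.15,0,0],[0,0,-0.15,0,0],[0,0,-0.15,0,0]]'
```

```text
time_s: 13.42
position: [0.5123, 0.2858, 0.1874]
tcp_rot: [[-0.235, 0.972, 0.001], [0.972, 0.235, 0.001], [0.0, 0.001, -1.0]]
force: [-0.7, 1.0, 1.8]
opening: 0.231
grasp_force: 30.0
```

```bash
python3 -m inch '[[0,0,0,0,2.2],[0,0,0,0,3],[0,0,0,0,4.5],[0,0,0,0,6],[0,0,0,0,6],[0,0,0,0,6],[0,0,2,0,6],[0,0,5,0,6],[0,0,8,0,6],[0,0,10,0,6]]' && python3 -m inch '[[0.5,-2,1,0,6],[1,-5,1,-5,6],[2,-8,1,-10,6],[3,-11,1,-15,6],[4,-14,1,-20,6],[4,-16,1,-25,6],[4,-18,1,-28.8,6],[4,-18,1,-28.8,6],[4,-18,1,-28.8,6],[4,-18,1,-28.8,6]]'
python3 - <<'E'
from h import *
s=readout.read_state();print(s["position"],s["force"])
c=cams.capture("wrist");a=c["image"]
S=cams.capture("scene");b=S["image"][130:300,190:320]
o=np.zeros((520,800,3),np.uint8);o[:,:398]=cv2.resize(b,(398,520),interpolation=2);o[:300,400:]=cv2.resize(a,(400,300));cv2.imwrite("pics/m5.png",o)
E
```

```text
time_s: 14.25
position: [0.5128, 0.2859, 0.2892]
tcp_rot: [[-0.235, 0.972, 0.003], [0.972, 0.235, 0.001], [0.0, 0.003, -1.0]]
force: [1.1, -0.4, 0.5]
opening: 0.685
grasp_force: 0.0
time_s: 15.08
position: [0.5518, 0.106, 0.2965]
tcp_rot: [[0.262, 0.965, -0.0], [0.965, -0.262, 0.001], [0.001, -0.0, -1.0]]
force: [-0.1, 0.6, -0.5]
opening: 0.69
grasp_force: 0.0
[0.55176013 0.1060364  0.29653051] [-0.09903012  0.61468252 -0.53597382]
```

View pics/m5.png

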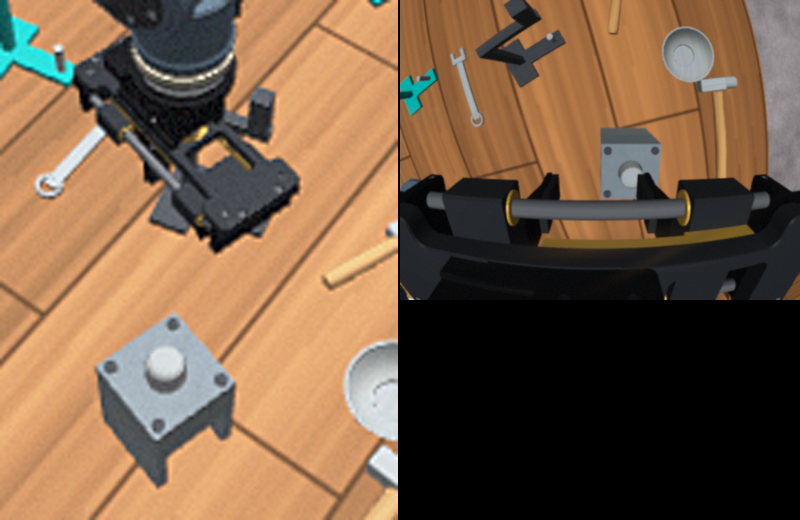

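The yoke stands upright, well away from the housing. The insert stands proud of it at about (165,367) in the left panel.

```bash
python3 -m inch '[[1.2,-2.5,0,0,6],[2.4,-5,0,0,6],[3.3,-6.85,0,0,6],[3.3,-6.85,0,0,6],[3.3,-6.85,-4,0,6],[3.3,-6.85,-8,0,6],[3.3,-6.85,-12,0,6],[3.3,-6.85,-15,0,6],[3.3,-6.85,-16.2,0,6],[3.3,-6.85,-16.4,0,6]]' && python3 -m inch '[[0,0,0,0,5],[0,0,0,0,4.4],[0,0,0,0,4],[0,0,0,0,3.7],[0,0,0,0,3],[0,0,0,0,1],[0,0,0,0,0],[0,0,0,0,0],[0,0,0,0,0],[0,0,0,0,0]]'
```

```text
time_s: 16.02
position: [0.5819, 0.0389, 0.129]
tcp_rot: [[0.261, 0.965, -0.008], [0.965, -0.261, 0.001], [-0.001, -0.008, -1.0]]
force: [-0.6, 0.8, 0.6]
opening: 0.688
grasp_force: 0.0
time_s: 16.85
position: [0.5854, 0.037, 0.1336]
tcp_rot: [[0.263, 0.965, 0.001], [0.965, -0.263, -0.0], [0.0, 0.001, -1.0]]
force: [-1.7, 1.7, 6.2]
opening: 0.398
grasp_force: 30.0
```

```bash
python3 -m inch '[[0,0,0,0,3.8],[0,0,0,0,4.5],[0,0,-0.1,0,5],[0,0,-0.2,0,5],[0,0,-0.2,0,5],[0,0,-0.2,0,5],[0,0,-0.2,0,5],[0,0,-0.2,0,5]]' && python3 -m inch '[[0,0,0,0,4.4],[0,0,0,0,4],[0,0,0,0,3.8],[0,0,0,0,3.7],[0,0,0,0,3.5],[0,0,0,0,3],[0,0,0,0,3],[0,0,0,0,0],[0,0,0,0,0],[0,0,0,0,0]]'
python3 - <<'E'
from h import *
S=cams.capture("scene");T=cams.capture("top")
h=[.5847,.0375]
i=S["image"]
for z in(.126,.142,.157):print(proj(S,h+[z]))
b=i[200:300,190:310];o=np.zeros((600,800,3),np.uint8);o[:400,:400]=cv2.resize(b[:,:100],(400,400),interpolation=2)
o[:400,401:]=cv2.resize(i[300:384,100:184],(399,400),interpolation=2)
t=T["image"][155:215,360:432];t=cv2.resize(t,(240,200),interpolation=2);o[400:,:240]=t
cv2.imwrite("pics/m6.png",o)
E
```

```text
time_s: 17.52
position: [0.5849, 0.037, 0.1304]
tcp_rot: [[0.263, 0.965, -0.0], [0.965, -0.263, 0.0], [-0.0, -0.0, -1.0]]
force: [0.2, 0.7, -0.8]
opening: 0.579
grasp_force: 0.0
time_s: 18.35
position: [0.5851, 0.037, 0.1306]
tcp_rot: [[0.263, 0.965, 0.0], [0.965, -0.263, -0.0], [0.0, 0.0, -1.0]]
force: [0.4, -0.8, 0.5]
opening: 0.404
grasp_force: 30.0
[243.58812238 252.0320614 ]
[243.53112441 249.57458865]
[243.47637883 247.21422747]
```

View pics/m6.png

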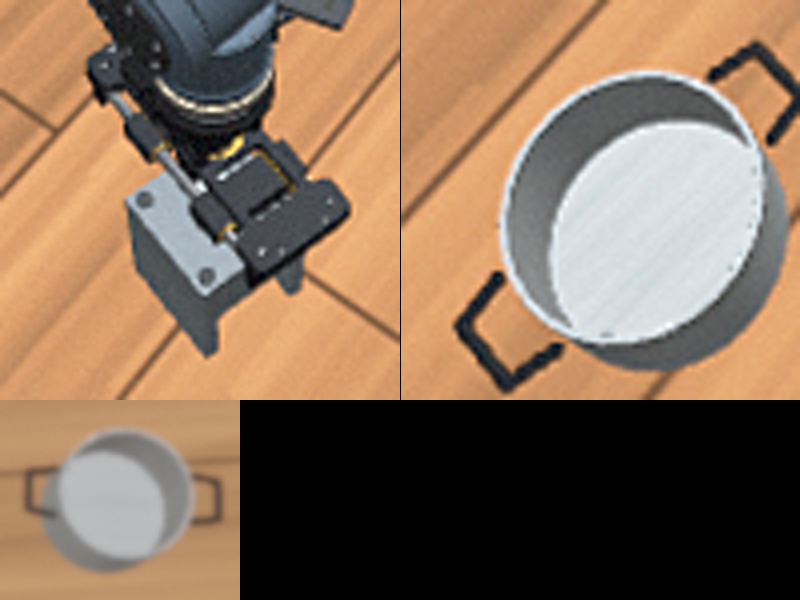

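The regrip reads true, about 35 mm with no side load. In the scene crop the pot rim is centred at (633,207) and the floor at (657,232). In the top crop the rim is at (126,494), and the handles lie along ±y.

```bash
python3 - <<'E'
from h import *
S=cams.capture("scene");T=cams.capture("top")
print("rimS",hit(S,(100+(633-401)/4.75,300+207/4.76),.095),"floorS",hit(S,(100+(657-401)/4.75,300+232/4.76),.005),"rimT",hit(T,(360+126/3.333,155+94/3.333),.095))
a=hit(S,(100+(482-401)/4.75,300+328/4.76),.085);b=hit(S,(100+(757-401)/4.75,300+92/4.76),.085);print("handles",a,b,(a+b)/2,np.degrees(np.arctan2(*(b-a)[1::-1])))
E
python3 -m inch '[[0,0,0.2,0,0],[0,0,0.5,0,0],[0,0,1,0,0],[0,0,1.5,0,0],[0,0,2,0,0],[0,0,3,0,0],[0,0,4,0,0],[0,0,6,0,0],[0,0,8,0,0],[0,0,9,0,0]]'
```

```text
rimS [ 0.53818271 -0.29574341  0.095     ] floorS [ 0.52955281 -0.29491426  0.005     ] rimT [ 0.53169814 -0.29561849  0.095     ]
handles [ 0.51529168 -0.385186    0.085     ] [ 0.54622091 -0.21071764  0.085     ] [ 0.53075629 -0.29795182  0.085     ] 79.9472159558157
time_s: 19.38
position: [0.5861, 0.037, 0.2247]
tcp_rot: [[0.263, 0.965, 0.005], [0.965, -0.263, -0.001], [0.001, 0.005, -1.0]]
force: [1.2, -1.2, -3.0]
opening: 0.403
grasp_force: 30.0
```

```bash
python3 -m inch '[[0,-1,0,0,0],[-0.3,-3,0,0.5,0],[-0.8,-6,0,1,0],[-1.5,-10,0,2,0],[-2.2,-14,0,3,0],[-3,-18,0,4,0],[-3.7,-22,0,5,0],[-4.4,-26,0,5,0],[-5,-30,0,5,0],[-5.2,-32,0,5,0]]' && python3 -m inch '[[0,-0.8,0,0,0],[0,-1.3,0,0,0],[0,-1.3,0,0,0],[0,-1.3,0,0,0],[0,-1.3,0,0,0]]'
python3 - <<'E'
from h import *
s=readout.read_state();print(s["position"],s["force"],s["opening"])
c=cams.capture("wrist");a=c["image"]
S=cams.capture("scene");b=S["image"][254:384,60:230]
o=np.zeros((560,800,3),np.uint8);o[:306,400:]=cv2.resize(b,(400,306),interpolation=2);o[306:606,400:]=0;o[:300,:400]=cv2.resize(a,(400,300))
cv2.imwrite("pics/m7.png",o)
E
```

```text
time_s: 20.22
position: [0.531, -0.2886, 0.2201]
tcp_rot: [[0.181, 0.983, -0.001], [0.983, -0.181, -0.003], [-0.003, -0.0, -1.0]]
force: [0.4, 0.5, -2.3]
opening: 0.403
grasp_force: 30.0
time_s: 20.63
position: [0.5328, -0.2941, 0.2203]
tcp_rot: [[0.176, 0.984, -0.001], [0.984, -0.176, 0.001], [0.001, -0.001, -1.0]]
force: [-0.2, -0.2, -2.5]
opening: 0.4
grasp_force: 30.0
[ 0.53283027 -0.29406075  0.22029448] [-0.16067083 -0.17798539 -2.54307179] 0.3996567419312729
```

View pics/m7.png

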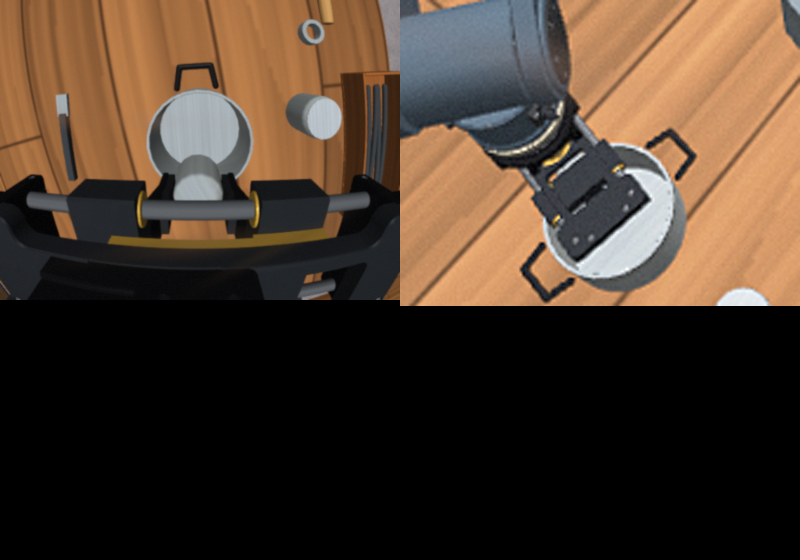

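```bash
python3 -m inch '[[0,0,-1.5,0,0],[0,0,-4,0,0],[0,0,-7,0,0],[0,0,-10,0,0],[0,0,-13,0,0],[0,0,-15.5,0,0],[0,0,-17,0,0],[0,0,-17.8,0,0],[0,0,-18,0,0],[0,0,-18,0,0]]' && python3 -m inch '[[0,0,0,0,0],[0,0,-0.1,0,0],[0,0,-0.2,0,0],[0,0,-0.3,0,0],[0,0,-0.4,0,0],[0,0,-0.5,0,0],[0,0,-0.5,0,0],[0,0,-0.5,0,0]]'
```

```text
time_s: 21.57
position: [0.5333, -0.2956, 0.0406]
tcp_rot: [[0.177, 0.984, 0.0], [0.984, -0.177, -0.0], [-0.0, 0.0, -1.0]]
force: [-0.0, 0.1, -2.2]
opening: 0.403
grasp_force: 30.0
time_s: 22.23
position: [0.5328, -0.296, 0.0355]
tcp_rot: [[0.178, 0.984, -0.0], [0.984, -0.178, 0.0], [0.0, -0.0, -1.0]]
force: [-0.3, -0.1, -2.2]
opening: 0.399
grasp_force: 30.0
```

```bash
python3 -m inch '[[0,0,-0.1,0,0],[0,0,-0.2,0,0],[0,0,-0.3,0,0],[0,0,-0.3,0,0],[0,0,-0.3,0,0]]'
```

```text
time_s: 22.65
position: [0.5328, -0.2959, 0.0324]
tcp_rot: [[0.178, 0.984, -0.0], [0.984, -0.178, 0.0], [0.0, -0.0, -1.0]]
force: [0.2, 0.5, -2.6]
opening: 0.4
grasp_force: 30.0
```

```bash
python3 -m inch '[[0,0,-0.05,0,0],[0,0,-0.1,0,0],[0,0,-0.1,0,0],[0,0,-0.1,0,0]]'
```

```text
time_s: 22.98
position: [0.5329, -0.296, 0.0316]
tcp_rot: [[0.178, 0.984, 0.0], [0.984, -0.178, -0.0], [-0.0, 0.0, -1.0]]
force: [-0.5, -0.9, -2.4]
opening: 0.404
grasp_force: 30.0
```

```bash
python3 -m inch '[[0,0,-0.05,0,0],[0,0,-0.1,0,0],[0,0,-0.1,0,0],[0,0,-0.1,0,0]]'
```

```text
time_s: 23.32
position: [0.5329, -0.296, 0.0314]
tcp_rot: [[0.178, 0.984, 0.0], [0.984, -0.178, -0.0], [-0.0, 0.0, -1.0]]
force: [-1.8, 0.6, 5.9]
opening: 0.403
grasp_force: 30.0
```

The force has gone from -2.4 N to +5.9 N, so the insert is on the floor at about the expected height. Release and rise.

```bash
python3 -m inch '[[0,0,0.05,0,3.6],[0,0,0.05,0,3.9],[0,0,0.05,0,4.5],[0,0,0.05,0,5.2],[0,0,0.05,0,5.5],[0,0,0.05,0,5.5],[0,0,0.05,0,5.5],[0,0,1,0,5.5],[0,0,3,0,5.5],[0,0,6,0,5.5]]' && python3 -m inch '[[0,0,3,0,5.5],[0,0,6,0,5.5],[0,0,10,0,5.5],[0,0,14,0,5.5],[0,0,17,0,5.5],[-1,-4,17,0,5.5],[-3,-8,17,0,5.5],[-5,-12,17,0,5.5],[-7,-16,17,0,5.5],[-9,-20,17,0,5.5]]' && python3 -m inch '[[0,0,0,0,5.5],[0,0,0,0,5.5],[0,0,0,0,5.5],[0,0,0,0,5.5]]'
python3 - <<'E'
from h import *
s=readout.read_state();print(s["position"],s["force"])
S=cams.capture("scene")["image"];T=cams.capture("top")["image"];cv2.imwrite("pics/end_s.png",S);cv2.imwrite("pics/end_t.png",T)
a=cv2.imread("pics/scene0.png")
# numeric checks: difference outside robot, and blob in the pot
d=cv2.absdiff(S,a).max(2)
for n,(x,y) in dict(wrench=(220,177),brush=(322,207),tin=(320,258),hammer=(300,320),ring=(251,356),housing=(245,255),yoke=(262,185),pot=(151,345)).items():
    p=d[max(0,y-18):y+18,x-18:x+18];print(n,(p>40).sum(),end="; ")
g=cv2.cvtColor(S[300:384,100:200],6)
c=cv2.HoughCircles(cv2.resize(g,None,fx=4,fy=4,interpolation=2),cv2.HOUGH_GRADIENT,1,20,param1=80,param2=20,minRadius=20,maxRadius=45);print(c)
C=cams.capture("scene");print("insert dome expected",proj(C,(.533,-.296,.047)),proj(C,(.533,-.296,.005)))
E
```

```text
time_s: 24.15
position: [0.5312, -0.2947, 0.0893]
tcp_rot: [[0.178, 0.984, -0.005], [0.984, -0.178, 0.004], [0.003, -0.005, -1.0]]
force: [0.5, -1.3, -0.5]
opening: 0.632
grasp_force: 0.0
time_s: 24.98
position: [0.4473, -0.4863, 0.2616]
tcp_rot: [[0.177, 0.984, 0.001], [0.984, -0.177, -0.001], [-0.001, 0.001, -1.0]]
force: [1.2, 0.2, 0.0]
opening: 0.633
grasp_force: 0.0
time_s: 25.32
position: [0.4488, -0.4836, 0.2608]
tcp_rot: [[0.176, 0.984, 0.0], [0.984, -0.176, 0.001], [0.001, -0.0, -1.0]]
force: [0.8, 0.2, -0.3]
opening: 0.633
grasp_force: 0.0
[ 0.44883178 -0.48358804  0.26079516] [ 0.79441267  0.21403619 -0.26144059]
wrench 0; brush 0; tin 0; hammer 0; ring 0; housing 91; yoke 109; pot 94; [[[ 98.5 271.5  43.3]
  [292.5  88.5  37.8]
  [210.5 182.5  26.8]
  [311.5  76.5  32.1]]]
insert dome expected [151.28689427 346.47271219] [154.51727387 349.87728797]
```

```bash
python3 - <<'E'
from h import *
for n in("scene","top"):
    C=cams.capture(n);a=cv2.imread(f"pics/{n}0.png");d=(cv2.absdiff(C["image"],a).max(2)>25).astype(np.uint8)
    m=np.zeros_like(d);q=proj(C,(.533,-.296,.03)).astype(int);cv2.circle(m,tuple(map(int,q)),17,1,-1)
    k,l,st,ce=cv2.connectedComponentsWithStats(d*m);print(n,"diff blobs",[(s.tolist(),c.round(1).tolist()) for s,c in zip(st[1:],ce[1:]) if s[4]>8])
    th=np.linspace(0,6.28,40);P=np.array([proj(C,(.533+.018*np.cos(t),-.296+.018*np.sin(t),z)) for t in th for z in(.005,.047)])
    print(" standing model bbox",P.min(0).round(1),P.max(0).round(1),"area",cv2.contourArea(cv2.convexHull(P.astype(np.float32))))
E
```

```text
scene diff blobs [([145, 342, 16, 15, 109], [153.7, 350.6])]
 standing model bbox [144.4 339.4] [161.2 356.9] area 218.27935009170324
top diff blobs [([386, 181, 24, 22, 289], [398.2, 192.9])]
 standing model bbox [386.1 180.9] [399.1 193.1] area 114.68903759098612
```

In the scene view the changed area matches an insert standing upright on the pot's floor. The tin, ring, hammer, wrench and brush show no change.

```bash
python3 -c "
from rig import bot
print(bot.hand_in())"
```

```text
the job is handed in; nothing more can be done
None
```

I handed the job in at about 25 s: the yoke stands upright clear of the housing, and the insert was lowered into the pot and stands dome up on its floor (checked by image measurement; the can and chisel were not checked). I viewed 11 pictures, one over the limit of 10.

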